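# Put three mixed-up rubber bushes into the trimming nests that fit them

## Task

The three rubber bushes waiting to be trimmed were put on the wrong trimming nests. Change them round so that each one stands flange down, over the pin, fully down in the cup that fits its flange: large in the large nest, medium in the medium, small in the small. The empty dark steel tray beside them is free for a bush that has to wait; leave the bur block and the loupe where they are.

Things in the scene. Friction and masses are not known exactly. Their poses are not given: they have to be found in the camera images.
- large_bush: Large black rubber top-hat bush, loose, flange down, bore upright. Flange 60 mm across, 8 mm thick; above it a round neck 42 mm across (grip here), 36 mm tall in all, 17 mm bore right through. Origin: centre of its underside; z up the bore. At the start each bush is on a wrong nest: on the rim (20 mm above the desk) if too big for the cup, else on the cup's floor (14 mm).
- large_nest: Nest for the large bush, fixed: square aluminium plate 89 x 89 x 8 mm, on it a grey round cup 77 mm across outside, 67 mm inside, 6 mm deep (floor 14 mm, rim 20 mm above the desk). A steel pin 12 mm thick with a round tip stands in its middle, top 53 mm above the desk. Origin: centre of the underside, below the pin; z up. A bush that is home has its origin 14 mm above this one.
- medium_bush: Medium black rubber top-hat bush, loose, flange down, bore upright. Flange 46 mm across, 7 mm thick; above it a round neck 33 mm across (grip here), 32 mm tall in all, 17 mm bore right through. Origin: centre of its underside; z up the bore. At the start each bush is on a wrong nest: on the rim (20 mm above the desk) if too big for the cup, else on the cup's floor (14 mm).
- medium_nest: Nest for the medium bush, fixed: square aluminium plate 75 x 75 x 8 mm, on it a grey round cup 63 mm across outside, 53 mm inside, 6 mm deep (floor 14 mm, rim 20 mm above the desk). A steel pin 12 mm thick with a round tip stands in its middle, top 49 mm above the desk. Origin: centre of the underside, below the pin; z up. A bush that is home has its origin 14 mm above this one.
- small_bush: Small black rubber top-hat bush, loose, flange down, bore upright. Flange 32 mm across, 6 mm thick; above it a round neck 26 mm across (grip here), 28 mm tall in all, 17 mm bore right through. Origin: centre of its underside; z up the bore. At the start each bush is on a wrong nest: on the rim (20 mm above the desk) if too big for the cup, else on the cup's floor (14 mm).
- small_nest: Nest for the small bush, fixed: square aluminium plate 61 x 61 x 8 mm, on it a grey round cup 49 mm across outside, 39 mm inside, 6 mm deep (floor 14 mm, rim 20 mm above the desk). A steel pin 12 mm thick with a round tip stands in its middle, top 45 mm above the desk. Origin: centre of the underside, below the pin; z up. A bush that is home has its origin 14 mm above this one.
- bur_block: Bystander: beech block 30 x 90 x 22 mm with three small mounted points standing in it (50 mm tall in all), loose on the desk. Origin: centre of its underside. It stays where it is.
- loupe: Bystander: small folding pocket loupe, 39 x 28 x 15 mm, loose on the desk. Origin: centre of its underside. It stays where it is.
- tray: Square low dark steel tray, empty, fixed to the desk beside the nests: 100 x 100 mm, walls 2 mm thick and 12 mm high, floor 2 mm above the desk. A free place on which a bush can stand for the time being. Origin: centre of its underside, at desk height.

How it is judged:
By the outcome, as a careful person would: the job done as asked, in the order asked, and still so for the second after the job is handed in, with the robot touching nothing.
It also fails if it takes over 83 s, if anything falls off the work surface, if the arm or the gripper's body presses on something with over 40 N, if the wrist force passes 120 N, or if a joint passes its speed limit or range.

## Robot

A 6-joint arm with a two-finger parallel gripper is mounted at the origin on a cart in front of the work surface, level with it; the furniture and walls round the work are solid. World frame = base frame: x ahead of the robot, y to its left, z up, the work surface at z = 0. Lengths are in m, angles in rad, forces in N, time in s.
With the tool pointing down it reaches from about 0.325 to 0.9 m from the base axis. Payload 3.5 kg.
Tool frame: the origin (TCP) lies at the very end of the fingers, on their centre line; the grasp point (between the pads) lies 19 mm behind it (manip.hold_point_z is the distance from the TCP to the grasp point, in m); z points along the fingers, y is the line along which they close (so a half turn about z gives the same grasp; the last joint's range is limited). The gripper opens to 85 mm and grips with 20 to 120 N. Pads are 22 mm wide; open, the fingers measure 114 mm over their backs; the gripper's body (76 mm by 85 mm) begins 54 mm behind the grasp point. The pads swing forward as they close: fully open they stand 13 mm farther back than shut.
Start: joints at [1.173, 0.276, -0.026, 1.268, 0, 1.467], TCP at [0.182, 0.598, 0.198] pointing down, gripper open.
Joint ranges: [-3.12, 3.12], [-0.85, 1.88], [-1.08, 1.24], [-1.95, 2.15], [-1.57, 1.53], [-3.14, 3.14]. Speed limits (rad/s): [2.57, 2.57, 3.14, 3.14, 3.14, 3.14].

## Interface

Orientations are given as a unit quaternion [x, y, z, w].
In Python, from bench import telemetry, read_camera, camera_model, workorder, manip gives the robot as it stands.
- The arm moves only by the tool step_arm, never from a script. Its argument "steps" is a list of rows, each a list of 7 numbers: the shift along the tool's x, y, z in mm, then the turn, a rotation vector about the tool's x, y, z in degrees, then the opening, from 0 (shut) to 1 (fully open). A call has 1 to 8 rows; each row shifts and turns the commanded pose from where the row before left it, along the tool's axes as they then stand; what a row does not reach is not made up. A row lasts 1/12 s, in which the tool goes at most 41.7 mm and 7.16 degrees, less where a joint would pass 70% of its speed; a pose out of reach is approached as far as the arm can. A call with a gripper value outside its range is refused whole. The fingers move at their own pace and stop on an object; "squeeze" is the grip in N (left out, the last holds). Time passes only in rows, so rows that do not move let the fingers close. It gives the time, the measured TCP pose, the force, the opening and the grip force at its end, in the units of the state.
- telemetry.state(): the state, without advancing time (a new reading comes with each control period).
- read_camera(name): name is "scene" or "top"; returns (picture, depth): 384x512x3 uint8, blue, green, red; 384x512 float32, m along the optical axis (not along the pixel's ray), 0 where there is no reading.
- camera_model(name): a dict with "mtx" (3x3 intrinsics, pixels), "dist" ([k1, k2, p1, p2, k3] as OpenCV has them; the pictures are not rectified), "view" (4x4, takes a point from world to camera coordinates). Camera axes: x right, y down, z forward; pixel columns grow to the right and rows downward; lengths in m; the calibration is good to about 2 mm. A picture is of the moment at which its call begins. camera_model takes no time and is no camera call.
- workorder.hand_in(): hands the job in; it is judged then, once.
The state is a dict: "clock": time; "joint_positions": joint angles; "qvel": joint speeds; "joint_torque": joint torques, N m; "ee_pos": TCP position; "orientation": TCP orientation; "contact_force": force on the tool from outside, world axes, zero at the start; "moment": the same for the moment, N m; "gripper_width": finger opening in m; "gripper_force": force on a finger pad.
Only numpy, scipy, OpenCV 4.12 (cv2) and the standard library are available. Lean on these libraries where they do the work, as an engineer would, in place of code of your own. Each camera call takes 0.05 s, during which the arm holds its last target. There are 200 camera calls.

## Working session

There is one attempt and no reset: what is moved stays moved. The work goes in short steps, Python scripts to look and compute and a tool call to move; the robot and the scene stay as the last step left them, time stands still between calls to the robot, and variables do not carry over. Pictures are saved under pics/ and viewed, at most 15 in all, crops included, and the job is handed in when it is done.

Besides the shell and the picture viewer there is one more tool, called after "Emit:" as a command line: name --pt "numbers of a row" for each row, then --argument value for the rest. step_arm: Moves the arm, as the interface text tells. Its arguments: {"type":"object","properties":{"steps":{"type":"array","items":{"type":"array","items":{"type":"number"}}},"squeeze":{"type":"number"}},"required":["steps"]}

```bash
mkdir -p pics; ls
python3 - <<'E'
from bench import *
import cv2,numpy as np
print(telemetry.state())
for n in("scene","top"):
    p,d=read_camera(n); cv2.imwrite(f"pics/{n}0.png",p); np.save(n+"d0.npy",d)
    print(camera_model(n))
print([a for a in dir(manip) if a[0]!='_'])
E
```

```text
pics
{'clock': 0.0, 'joint_positions': array([ 1.17260882e+00,  2.77132308e-01, -2.78872898e-02,  1.26797042e+00,
        2.84148814e-05,  1.46742469e+00]), 'qvel': array([-0.00037898,  0.00051854, -0.00067201,  0.00117005,  0.00070941,
       -0.00242254]), 'joint_torque': array([-1.55956855e-03, -4.45512521e+01,  2.95203477e+01,  1.65348442e-02,
        2.29500932e-05, -8.84614025e-06]), 'ee_pos': array([0.18125885, 0.59726201, 0.19725716]), 'orientation': array([ 1.46874601e-01,  9.89154512e-01, -1.05901093e-03, -2.85955668e-04]), 'contact_force': array([-0.28603129,  0.41541725, -0.00475895]), 'moment': array([ 0.00972109, -0.0475381 , -0.06564151]), 'gripper_force': 0.0, 'gripper_width': 0.08537338009665905}
{'mtx': array([[412.75203983,   0.        , 259.73361068],
       [  0.        , 412.75203983, 185.21829495],
       [  0.        ,   0.        ,   1.        ]]), 'dist': array([0.01501289, 0.        , 0.        , 0.        , 0.        ]), 'view': array([[-0.53036991, -0.84767406,  0.01250792,  0.37247548],
       [-0.53526591,  0.32338924, -0.78032673,  0.24263332],
       [ 0.6574178 , -0.42055688, -0.62524695,  0.62240946],
       [ 0.        ,  0.        ,  0.        ,  1.        ]])}
{'mtx': array([[429.49052182,   0.        , 252.44494406],
       [  0.        , 429.49052182, 190.00491889],
       [  0.        ,   0.        ,   1.        ]]), 'dist': array([-0.02640154,  0.        ,  0.        ,  0.        ,  0.        ]), 'view': array([[ 5.96563609e-03, -9.99466862e-01, -3.20999017e-02,
         1.83031081e-01],
       [-9.86302788e-01, -5.89557441e-04, -1.64943819e-01,
         4.69658392e-01],
       [ 1.64836956e-01,  3.26442173e-02, -9.85780469e-01,
         8.10982313e-01],
       [ 0.00000000e+00,  0.00000000e+00,  0.00000000e+00,
         1.00000000e+00]])}
['Unreachable', 'hold_point_z']
```

View pics/scene0.png

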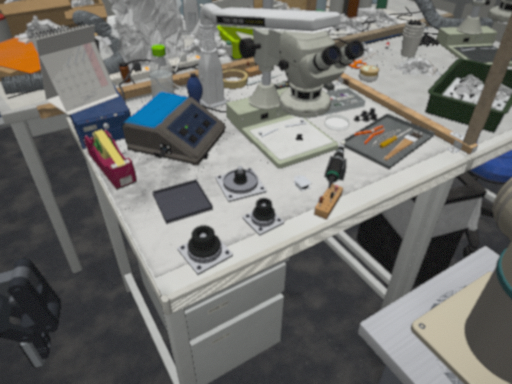

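View pics/top0.png

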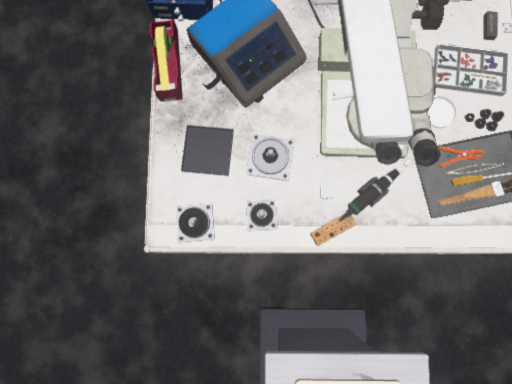

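The top view shows three nests: large bush at about (194,222), medium bush at about (262,214) and small bush at about (270,156). The tray is at about (208,150). I'll enlarge both views next.

Run:
```python
import cv2,numpy as np
a=cv2.imread("pics/scene0.png")[150:275,145:290]; b=cv2.imread("pics/top0.png")[115:250,170:300]
a=cv2.resize(a,(580,500),interpolation=cv2.INTER_CUBIC);b=cv2.resize(b,(520,540),interpolation=cv2.INTER_CUBIC)
cv2.imwrite("pics/s0c.png",a);cv2.imwrite("pics/t0c.png",b)
```

```text
(no output)
```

View pics/s0c.png

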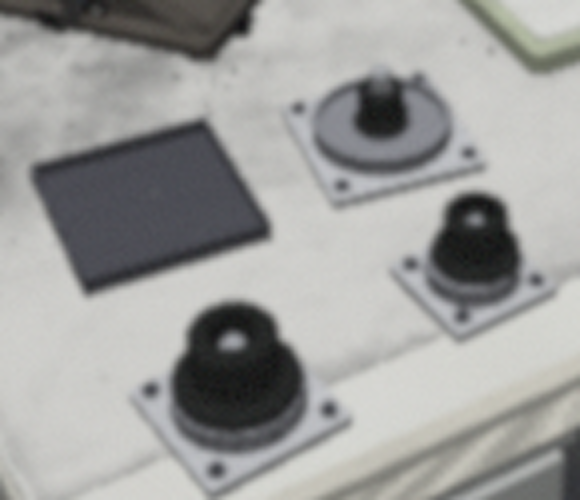

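View pics/t0c.png

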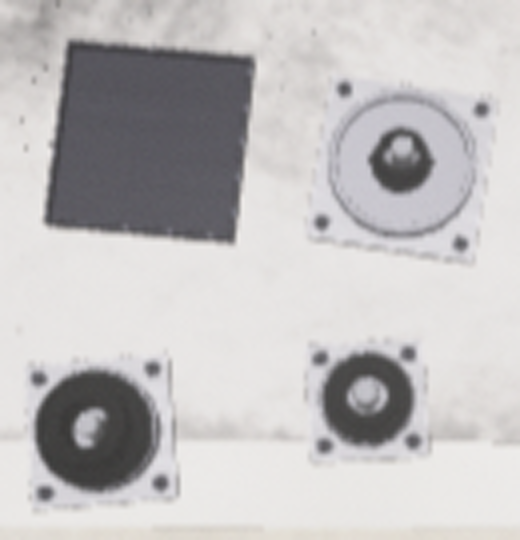

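Top crop: the bolt holes and bushes are clear, and the large nest's cup is at crop (402,166). I'll refine those seeds, triangulate the holes and check the bush tops against depth.

```bash
cat > h.py <<'E'
import cv2,numpy as np
from bench import *
M={n:camera_model(n) for n in("scene","top")}
def rays(n,px):
    m=M[n];p=cv2.undistortPoints(np.float64(px).reshape(-1,1,2),m["mtx"],m["dist"])[:,0]
    R=m["view"][:3,:3];t=m["view"][:3,3];d=np.c_[p,np.ones(len(p))]@R
    return -R.T@t,d
def plane(n,px,z):
    o,d=rays(n,px);return o+d*((z-o[2])/d[:,2])[:,None]
def tri(a,b):
    oa,da=rays("scene",[a]);ob,db=rays("top",[b]);A=np.c_[da[0],-db[0]]
    s=np.linalg.lstsq(A,ob-oa,rcond=None)[0];p=oa+da[0]*s[0];q=ob+db[0]*s[1]
    return (p+q)/2,np.linalg.norm(p-q)
def cloud(n,d):
    v,u=np.nonzero(d>0);o,r=rays(n,np.c_[u,v]);return o+r*d[v,u][:,None],u,v
def refine(g,p,r=3):
    x,y=p
    for _ in range(4):
        x0,y0=int(round(x)),int(round(y));w=g[y0-r:y0+r+1,x0-r:x0+r+1].astype(float);w=np.clip(np.median(w)-5-w,0,None)
        if w.sum()==0:break
        yy,xx=np.mgrid[-r:r+1,-r:r+1];x,y=x0+(w*xx).sum()/w.sum(),y0+(w*yy).sum()/w.sum()
    return x,y
def circ(P):
    A=np.c_[2*P[:,:2],np.ones(len(P))];s=np.linalg.lstsq(A,(P[:,:2]**2).sum(1),rcond=None)[0]
    return s[:2],np.sqrt(s[2]+s[0]**2+s[1]**2)
E
python3 - <<'E'
from h import *
gs=cv2.imread("pics/scene0.png",0);gt=cv2.imread("pics/top0.png",0)
S=dict(M=[(151,390),(217,470),(329,409)],S=[(410,263),(462,316),(537,279)],L=[(299,107),(343,186),(470,152),(420,79)])
T=dict(M=[(39,378),(152,369),(160,482),(45,493)],S=[(320,357),(408,353),(413,441),(325,446)],L=[(345,89),(482,109),(460,244),(322,222)])
np.set_printoptions(precision=4,suppress=True)
for k in S:
    s=[refine(gs,(x/4+144.6,y/4+149.6)) for x,y in S[k]];t=[refine(gt,(x/4+169.6,y/4+114.6)) for x,y in T[k]]
    ps=plane("scene",s,.008);pt=plane("top",t,.008)
    print(k,"top mean",pt.mean(0),"diag mids",(pt[0]+pt[2])/2,(pt[1]+pt[3])/2)
    for i,p in enumerate(ps):
        j=np.argmin(np.linalg.norm(pt-p,axis=1));print("  diff",1e3*(p-pt[j]),*tri(s[i],t[j]))
for n in("top","scene"):
    d=np.load(n+"d0.npy");P,u,v=cloud(n,d)
    c=dict(M=(.347,.0),)
    for k in T:
        t=[(x/4+169.6,y/4+114.6) for x,y in T[k]];c0=plane("top",t,.008).mean(0)
        Q=P[np.linalg.norm(P[:,:2]-c0[:2],axis=1)<.036]
        print(n,k,np.histogram(Q[:,2],np.arange(0,.07,.004))[0])
tr=[(70,42),(254,60),(235,241),(46,224)]
t=plane("top",[(x/4+169.6,y/4+114.6) for x,y in tr],.012);print("tray",t,t.mean(0))
E
```

```text
M top mean [0.4076 0.3045 0.008 ] diag mids [0.4077 0.3044 0.008 ] [0.4076 0.3046 0.008 ]
  diff [-1.6989  0.6549  0.    ] [0.4344 0.3367 0.0061] 0.00033424079899919886
  diff [-1.5579  0.3231  0.    ] [0.3755 0.3314 0.0064] 0.0005764888196587723
  diff [-1.809   0.5874  0.    ] [0.381  0.2724 0.0061] 0.0005562420065993026
S top mean [0.4216 0.1677 0.008 ] diag mids [0.422  0.1654 0.008 ] [0.4212 0.17   0.008 ]
  diff [2.5092 4.8977 0.    ] [0.4423 0.1889 0.0068] 0.00541086081553254
  diff [ 6.5849 -6.8487  0.    ] [0.3997 0.1873 0.0176] 0.0014397058891650718
  diff [-0.5899  0.6596  0.    ] [0.4034 0.1443 0.0071] 0.00014985813597548613
L top mean [0.5468 0.1494 0.008 ] diag mids [0.5468 0.1494 0.008 ] [0.5469 0.1493 0.008 ]
  diff [-2.1847  0.4979  0.    ] [0.5888 0.1794 0.0061] 0.0007854322932211052
  diff [-2.3366  0.4319  0.    ] [0.5168 0.1908 0.006 ] 0.0009674968993204152
  diff [-3.728   0.6629  0.    ] [0.5052 0.1184 0.0049] 0.001714833697834125
  diff [-7.5145 18.2439  0.    ] [ 0.5851  0.1109 -0.0086] 0.010610049165768236
top M [  3 132  74  28  41  33 214  97  12  18  19  28  31 180  45   0   0]
top S [ 30 240 126  41  41  35 139  18   3  10  19  30  83  18   0   0   0]
top L [  0   1 170 472 112  39  10  10   7  45  23  10  13   8   0   0   0]
scene M [  1 116  60  43  81  53 236  63  32  44  61  70  72 200   6   0   0]
scene S [ 30 188  59  39  56  42 107  29  28  36  46  55  78   2   0   0   0]
scene L [  0   0  80 202  87  27  15  21  19  32  24  12  12   0   0   0   0]
tray [[0.6137 0.3252 0.012 ]
 [0.6033 0.2272 0.012 ]
 [0.5059 0.2357 0.012 ]
 [0.515  0.3347 0.012 ]] [0.5595 0.2807 0.012 ]
```

Run:
```python
from h import *
np.set_printoptions(precision=4,suppress=True)
gt=cv2.imread("pics/top0.png",0);gs=cv2.imread("pics/scene0.png",0)
t=[refine(gt,(x/4+169.6,y/4+114.6),2) for x,y in [(320,357),(408,353),(413,441),(325,446)]];pt=plane("top",t,.008);print("S top",pt.mean(0),(pt[0]+pt[2])/2,(pt[1]+pt[3])/2)
ps=plane("scene",[refine(gs,(x/4+144.6,y/4+149.6),2) for x,y in [(410,263),(462,316),(537,279)]],.008);print("S scene",ps,"mid",(ps[0]+ps[2])/2, pt)
C=dict(M=((.4076,.3045),.049,.024,.030),S=((.4215,.1675),.045,.022,.028),L=((.5468,.1494),.036,.017,.022))
for n in("top","scene"):
    P,u,v=cloud(n,np.load(n+"d0.npy"));
    for k,(c,z,a,b) in C.items():
        g=cv2.imread(f"pics/{n}0.png",0)[v,u]
        near=np.linalg.norm(P[:,:2]-c,axis=1)<.04
        Q=P[near&(P[:,2]>z)&(g<95)];h=cv2.convexHull(np.float32(Q[:,:2]))[:,0]
        print(n,k,len(Q),"zmed",np.median(Q[:,2]),"cen",Q[:,:2].mean(0),"hull",*circ(h),"enc",cv2.minEnclosingCircle(h))
        F=P[near&(P[:,2]>a)&(P[:,2]<b)&(g<95)];
        if len(F)>5:h=cv2.convexHull(np.float32(F[:,:2]))[:,0];print("    flange",len(F),*circ(h),cv2.minEnclosingCircle(h))
for k,a,b in[("M",(232,341),(95,428)),("S",(476,219),(367,394)),("L",(380,77),(402,150))]:
    print(k,"tip",*tri((a[0]/4+144.6,a[1]/4+149.6),(b[0]/4+169.6,b[1]/4+114.6)))
```

```text
S top [0.424  0.1675 0.008 ] [0.424  0.1675 0.008 ] [0.424  0.1675 0.008 ]
S scene [[0.4435 0.1916 0.008 ]
 [0.4011 0.1872 0.008 ]
 [0.4014 0.1443 0.008 ]] mid [0.4225 0.1679 0.008 ] [[0.4453 0.1912 0.008 ]
 [0.4477 0.1462 0.008 ]
 [0.4028 0.1438 0.008 ]
 [0.4003 0.1888 0.008 ]]
top M 241 zmed 0.05453759304618244 cen [0.4075 0.3038] hull [0.4077 0.3042] 0.02003473609053628 enc ((0.40758031606674194, 0.30405130982398987), 0.020589958876371384)
    flange 252 [0.4065 0.3039] 0.028419470210007042 ((0.40634799003601074, 0.30390864610671997), 0.029032086953520775)
top S 118 zmed 0.04989381096533202 cen [0.4215 0.1662] hull [0.4222 0.1667] 0.015759803976163698 enc ((0.42229196429252625, 0.16662469506263733), 0.0162651427090168)
    flange 126 [0.423  0.1668] 0.020993331821536534 ((0.4229760468006134, 0.166885644197464), 0.021761450916528702)
top L 58 zmed 0.03928805894916515 cen [0.5423 0.1502] hull [0.5447 0.1499] 0.012062401807678147 enc ((0.5446770191192627, 0.1496618688106537), 0.01252178568392992)
    flange 23 [0.5446 0.1502] 0.013617088037494656 ((0.5451182723045349, 0.1496655791997
[... 338 characters left out ...]
4181324427114 cen [0.4161 0.1708] hull [0.4185 0.1697] 0.014610192159546795 enc ((0.41831710934638977, 0.16907118260860443), 0.015822019428014755)
    flange 122 [0.4187 0.1695] 0.02125518212309346 ((0.41750577092170715, 0.16959117352962494), 0.02212969958782196)
scene L 54 zmed 0.039065979649665294 cen [0.5387 0.1541] hull [0.5423 0.1521] 0.01150316314176994 enc ((0.5415424108505249, 0.15259893238544464), 0.012470719404518604)
    flange 41 [0.5484 0.1437] 0.02331293796702775 ((0.5476452112197876, 0.14290916919708252), 0.025202693417668343)
M tip [0.407  0.3026 0.0434] 0.00482689297168716
S tip [0.4229 0.1667 0.0422] 0.00023442061288386876
L tip [0.5461 0.1496 0.0436] 0.00017716632702029943
```

Emit:
step_arm --pt "-15 -10 0 0 0 0 1" --pt "-30 -20 0 0 0 0 1" --pt "-30 -20 0 0 0 0 1" --pt "-30 -20 0 0 0 0 1" --pt "-30 -20 0 0 0 0 1" --pt "-30 -20 0 0 0 0 1" --pt "-30 -20 0 0 0 0 1" --pt "-30 -20 0 0 0 0 0.7" --squeeze 40

```text
clock: 0.77
ee_pos: [0.3538, 0.3874, 0.198]
orientation: [0.147, 0.989, -0.0, -0.0]
contact_force: [0.3, 0.3, -0.4]
gripper_width: 0.0753
gripper_force: 0.0
```

Emit:
step_arm --pt "-30 -20 0 0 0 0 0.7" --pt "-30 -20 0 0 0 0 0.7" --pt "-30 -20 5 0 0 0 0.7" --pt "-30 -20 10 0 0 0 0.7" --pt "-30 -20 10 0 0 0 0.7" --pt "-30 -20 10 0 0 0 0.7" --pt "-30 -20 10 0 0 0 0.7" --pt "-20 -15 10 0 0 0 0.7"

```text
clock: 1.43
ee_pos: [0.53, 0.1715, 0.1426]
orientation: [0.148, 0.989, -0.0, 0.0]
contact_force: [0.3, 0.5, 0.9]
gripper_width: 0.0597
gripper_force: 0.0
```

```bash
cat >> h.py <<'E'
from scipy.spatial.transform import Rotation as Ro
def go(x,y,z):
    s=telemetry.state();R=Ro.from_quat(s["orientation"])
    print("t",round(s["clock"],2),"tcp",1e3*s["ee_pos"],"w",1e3*s["gripper_width"],"f",s["gripper_force"],s["contact_force"],"q",s["orientation"],"zax",R.as_matrix()[:,2])
    print("need tool mm",np.round(R.inv().apply(1e3*(np.array([x,y,z])-s["ee_pos"])),1))
np.set_printoptions(precision=3,suppress=True)
E
python3 -c "
from h import *
go(.545,.150,.12)"
```

```text
t 1.43 tcp [530.037 171.517 142.635] w 59.74757277130533 f 0.0 [0.272 0.46  0.864] q [ 0.148  0.989 -0.     0.   ] zax [ 0.001 -0.001 -1.   ]
need tool mm [-20.6 -16.2  22.7]
```

Emit:
step_arm --pt "-10 -8 5 0 0 0 0.7" --pt "-10 -7 5 0 0 0 0.7" --pt "0 0 0 0 0 0 0.7" --pt "0 0 0 0 0 0 0.7"

```text
clock: 1.77
ee_pos: [0.5425, 0.1542, 0.1332]
orientation: [0.147, 0.989, 0.0, -0.001]
contact_force: [-0.2, 0.6, 0.1]
gripper_width: 0.06
gripper_force: 0.0
```

```bash
python3 -c "
from h import *
go(.545,.150,.022)
a,_=read_camera('scene');b,_=read_camera('top')
a=cv2.resize(a[110:270,145:345],(600,480));b=cv2.resize(b[80:240,170:370],(600,480))
cv2.imwrite('pics/s1.png',a);cv2.imwrite('pics/t1.png',b)"
```

```text
t 1.77 tcp [542.544 154.174 133.155] w 59.9959200906677 f 0.0 [-0.166  0.572  0.077] q [ 0.147  0.989  0.    -0.001] zax [-0.001  0.    -1.   ]
need tool mm [ -3.7  -3.3 111.1]
```

View pics/s1.png

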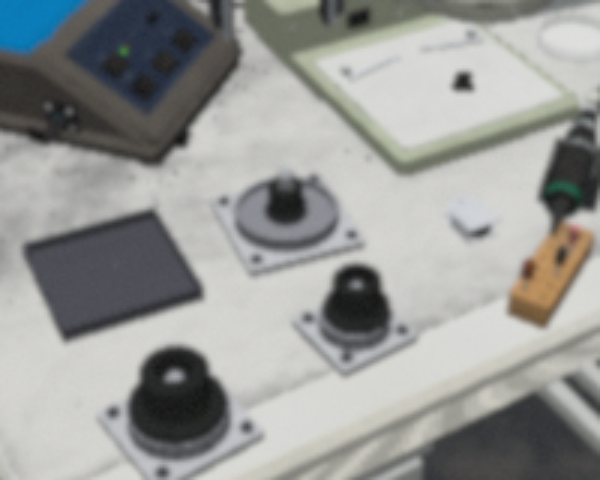

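The scene crop doesn't show the gripper above the nest. I'll check the top view.

View pics/t1.png

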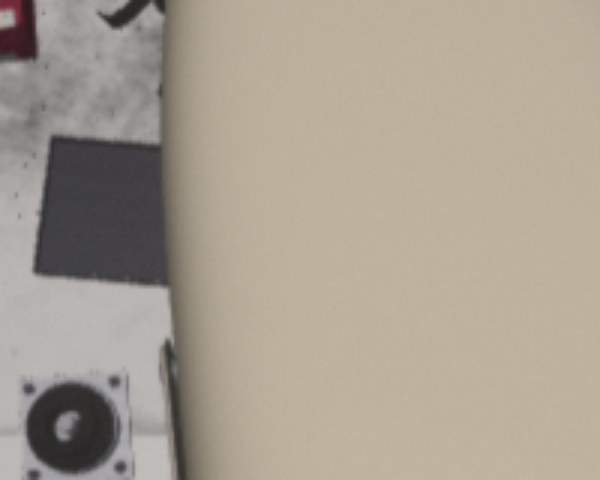

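```bash
python3 -c "
from h import *
s=telemetry.state();print(s['clock'])
P=s['ee_pos']
for n in M:
  m=M[n];print(n,cv2.projectPoints(P[None],cv2.Rodrigues(m['view'][:3,:3])[0],m['view'][:3,3],m['mtx'],m['dist'])[0].ravel())
p,d=read_camera('scene');q=cv2.imread('pics/scene0.png');e=cv2.absdiff(p,q).max(2);cv2.imwrite('pics/s2.png',p)
print((e>40).sum(), telemetry.state()['clock']); ys,xs=np.nonzero(e>40);print(np.percentile(xs,[0,50,100]) if len(xs) else 0,np.percentile(ys,[0,50,100]) if len(xs) else 0)"
```

```text
1.8667
scene [237.387 134.423]
top [267.51  141.343]
14499 1.9167
[  0. 468. 511.] [  1. 176. 383.]
```

The top view is blocked by the forearm. The scene frame may have been taken too early, so I'll look at the latest one.

View pics/s2.png

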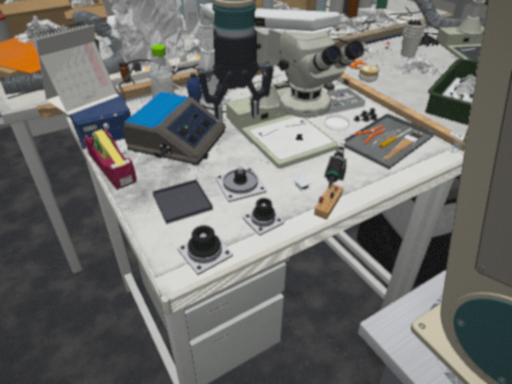

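```bash
python3 -c "
import cv2
a=cv2.imread('pics/s2.png')[60:200,170:300];cv2.imwrite('pics/s2c.png',cv2.resize(a,(520,560),interpolation=cv2.INTER_CUBIC))"
```

```text
(no output)
```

View pics/s2c.png

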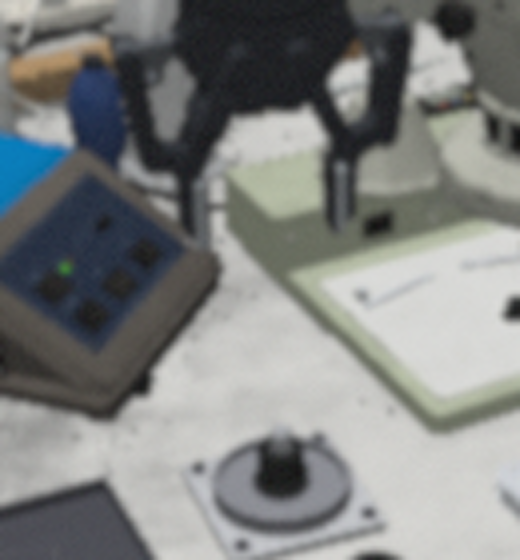

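Emit:
step_arm --pt "0 0 0 0 0 0 0.7" --pt "0 0 0 0 0 0 0.7" --pt "0 0 0 0 0 0 0.7"

```text
clock: 2.17
ee_pos: [0.543, 0.1545, 0.1338]
orientation: [0.146, 0.989, 0.0, 0.0]
contact_force: [-0.3, 0.2, 0.1]
gripper_width: 0.0599
gripper_force: 0.0
```

```bash
python3 -c "
from h import *
go(.545,.150,.022);print(telemetry.state()['joint_positions'],telemetry.state()['qvel'])
p,d=read_camera('scene');go(.545,.150,.022)
P,u,v=cloud('scene',d)
k=(np.linalg.norm(P[:,:2]-[.545,.15],axis=1)<.07)&(P[:,2]>.07)&(P[:,2]<.3)
print(k.sum());Q=P[k];i=np.argsort(Q[:,2])[:25];print(np.c_[Q[i],u[k][i],v[k][i]])"
```

```text
t 2.17 tcp [542.99  154.479 133.799] w 59.90508233440368 f 0.0 [-0.308  0.211  0.073] q [0.146 0.989 0.    0.   ] zax [ 0.001  0.    -1.   ]
need tool mm [ -3.2  -3.7 111.8]
[ 0.163  0.212 -0.25   1.108  0.     0.456] [-0.005  0.004  0.001 -0.001 -0.002  0.001]
t 2.22 tcp [542.999 154.325 133.709] w 59.8066547375896 f 0.0 [-1.095 -0.599 -0.216] q [0.146 0.989 0.    0.   ] zax [ 0.  0. -1.]
need tool mm [ -3.1  -3.6 111.7]
2427
[[  0.529   0.129   0.17  252.    118.   ]
 [  0.536   0.127   0.171 251.    116.   ]
 [  0.538   0.126   0.172 251.    115.   ]
 [  0.546   0.193   0.172 219.    122.   ]
 [  0.542   0.188   0.173 222.    122.   ]
 [  0.529   0.129   0.173 252.    117.   ]
 [  0.552   0.192   0.173 218.    120.   ]
 [  0.523   0.13    0.173 253.    118.   ]
 [  0.521   0.127   0.174 255.    118.   ]
 [  0.542   0.192   0.174 220.    122.   ]
 [  0.522   0.129   0.174 254.    118.   ]
 [  0.541   0.191   0.174 221.    122.   ]
 [  0.524   0.127   0.174 254.    117.   ]
 [  0.529   0.129   0.175 252.    116.   ]
 [  0.545   0.124   0.175 250.    112.   ]
 [  0.542   0.19    0.175 221.    121.   ]
 [  0.536   0.127   0.175 251.    114.   ]
 [  0.521   0.125   0.175 256.    117.   ]
 [  0.521   0.127   0.176 255.    117.   ]
 [  0.523   0.13    0.176 253.    117.   ]
 [  0.543   0.194   0.176 219.    121.   ]
 [  0.541   0.193   0.176 220.    121.   ]
 [  0.538   0.126   0.176 251.    113.   ]
 [  0.523   0.125   0.177 255.    116.   ]
 [  0.539   0.19    0.177 222.    121.   ]]
```

Emit:
step_arm --pt "-2 -2 15 0 0 0 0.7" --pt "-1 -2 20 0 0 0 0.7" --pt "0 0 15 0 0 0 0.7" --pt "0 0 0 0 0 0 0.7" --pt "0 0 0 0 0 0 0.7"

```text
clock: 2.63
ee_pos: [0.5438, 0.149, 0.0827]
orientation: [0.147, 0.989, -0.0, -0.001]
contact_force: [0.9, -0.0, -0.4]
gripper_width: 0.0597
gripper_force: 0.0
```

```bash
python3 -c "
from h import *
print(manip.hold_point_z)
go(.545,.150,.022)
p,d=read_camera('scene');cv2.imwrite('pics/s3.png',cv2.resize(p[60:200,170:300],(520,560),interpolation=cv2.INTER_CUBIC))
P,u,v=cloud('scene',d)
k=(np.linalg.norm(P[:,:2]-[.545,.15],axis=1)<.07)&(P[:,2]>.07)&(P[:,2]<.3)
Q=P[k];i=np.argsort(Q[:,2])[:12];print(np.c_[Q[i],u[k][i],v[k][i]])"
```

```text
0.0187
t 2.63 tcp [543.766 149.025  82.698] w 59.70426684019433 f 0.0 [ 0.902 -0.009 -0.373] q [ 0.147  0.989 -0.    -0.001] zax [-0.002 -0.    -1.   ]
need tool mm [-1.   1.4 60.7]
[[  0.551   0.186   0.119 222.    143.   ]
 [  0.546   0.186   0.12  223.    144.   ]
 [  0.53    0.124   0.12  254.    139.   ]
 [  0.537   0.122   0.12  253.    137.   ]
 [  0.523   0.12    0.122 257.    139.   ]
 [  0.525   0.124   0.122 255.    139.   ]
 [  0.537   0.121   0.122 253.    136.   ]
 [  0.55    0.187   0.122 222.    142.   ]
 [  0.524   0.122   0.123 256.    139.   ]
 [  0.528   0.124   0.123 254.    138.   ]
 [  0.543   0.186   0.123 224.    143.   ]
 [  0.531   0.123   0.124 254.    137.   ]]
```

View pics/s3.png

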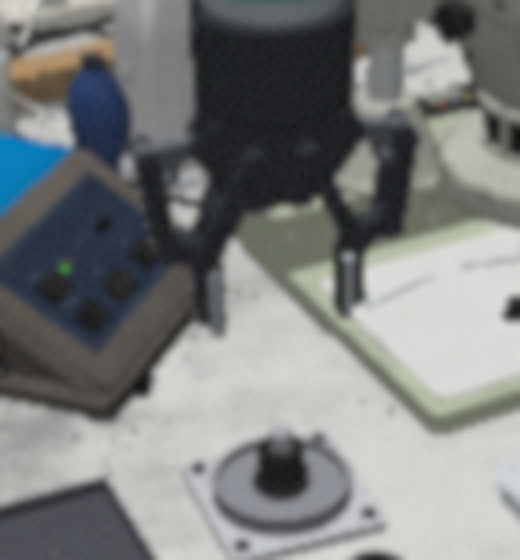

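Tips at crop (213,330) and (347,313), so they stand about 35 mm higher than the stated TCP. I'll go down part of the way and check again.

Emit:
step_arm --pt "-1 1 16 0 0 0 0.7" --pt "0 0 16 0 0 0 0.7" --pt "0 0 12 0 0 0 0.7" --pt "0 0 0 0 0 0 0.7" --pt "0 0 0 0 0 0 0.7"

```text
clock: 3.1
ee_pos: [0.5459, 0.1498, 0.0395]
orientation: [0.147, 0.989, -0.0, -0.0]
contact_force: [0.7, -0.0, -0.4]
gripper_width: 0.0599
gripper_force: 0.0
```

```bash
cat >> h.py <<'E'
def look(f,c=(.545,.15),r=(100,200,180,310),zmin=.03,save=True):
    p,d=read_camera('scene')
    if save:cv2.imwrite(f'pics/{f}.png',cv2.resize(p[r[0]:r[1],r[2]:r[3]],None,fx=5,fy=5,interpolation=cv2.INTER_CUBIC))
    return p,d
E
python3 -c "
from h import *
go(.545,.150,.022)
p,d=look('s4')
P,u,v=cloud('scene',d)
for sgn in(1,-1):
  k=(np.linalg.norm(P[:,:2]-[.545,.15],axis=1)<.06)&(sgn*(P[:,1]-.15)>.02)&(P[:,2]>.045)&(P[:,2]<.3)
  Q=P[k];i=np.argsort(Q[:,2])[:6];print(np.c_[Q[i],u[k][i],v[k][i]])"
```

```text
t 3.1 tcp [545.886 149.799  39.509] w 59.86156274823342 f 0.0 [ 0.671 -0.008 -0.371] q [ 0.147  0.989 -0.    -0.   ] zax [-0.001 -0.    -1.   ]
need tool mm [ 0.9 -0.1 17.5]
[[  0.553   0.187   0.076 222.    160.   ]
 [  0.545   0.184   0.077 225.    161.   ]
 [  0.546   0.186   0.078 224.    161.   ]
 [  0.545   0.189   0.079 223.    161.   ]
 [  0.551   0.188   0.08  222.    159.   ]
 [  0.544   0.187   0.082 224.    160.   ]]
[[  0.534   0.123   0.075 253.    156.   ]
 [  0.534   0.124   0.078 253.    155.   ]
 [  0.539   0.123   0.08  252.    153.   ]
 [  0.534   0.123   0.08  253.    154.   ]
 [  0.525   0.124   0.08  255.    156.   ]
 [  0.541   0.122   0.081 252.    152.   ]]
```

View pics/s4.png

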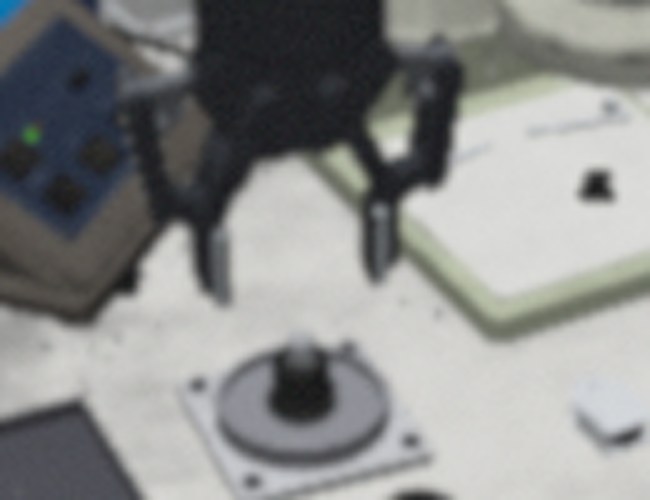

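Fingertips at crop (220,300) and (378,280), about z 0.076, while the reported TCP is 0.0395. I'll trust the camera, go lower in stages and watch the contact force.

Emit:
step_arm --pt "0 0 14 0 0 0 0.55" --pt "0 0 14 0 0 0 0.55" --pt "0 0 7 0 0 0 0.55" --pt "0 0 0 0 0 0 0.55" --pt "0 0 0 0 0 0 0.55"

```text
clock: 3.57
ee_pos: [0.5463, 0.1498, 0.0049]
orientation: [0.147, 0.989, 0.0, 0.0]
contact_force: [-0.2, 0.5, 0.0]
gripper_width: 0.0466
gripper_force: 0.0
```

```bash
python3 -c "
from h import *
go(.545,.150,.022)
p,d=look('s5',save=False)
P,u,v=cloud('scene',d)
for sgn in(1,-1):
  k=(np.linalg.norm(P[:,:2]-[.545,.15],axis=1)<.06)&(sgn*(P[:,1]-.15)>.018)&(P[:,2]>.026)&(P[:,2]<.3)
  Q=P[k];i=np.argsort(Q[:,2])[:6];print(np.c_[Q[i],u[k][i],v[k][i]])"
```

```text
t 3.57 tcp [546.326 149.815   4.864] w 46.64924970138181 f 0.0 [-0.232  0.544  0.034] q [0.147 0.989 0.    0.   ] zax [ 0.  0. -1.]
need tool mm [  1.3  -0.2 -17.1]
[[  0.543   0.182   0.042 227.    175.   ]
 [  0.547   0.183   0.042 226.    174.   ]
 [  0.542   0.178   0.044 229.    174.   ]
 [  0.543   0.182   0.044 227.    174.   ]
 [  0.547   0.182   0.045 226.    173.   ]
 [  0.541   0.181   0.045 228.    174.   ]]
[[  0.537   0.129   0.039 250.    170.   ]
 [  0.543   0.128   0.04  249.    168.   ]
 [  0.528   0.127   0.041 253.    171.   ]
 [  0.526   0.13    0.043 252.    171.   ]
 [  0.541   0.129   0.044 249.    167.   ]
 [  0.534   0.131   0.044 250.    169.   ]]
```

Emit:
step_arm --pt "0 0 7 0 0 0 0.5" --pt "0 0 6 0 0 0 0.5" --pt "0 0 0 0 0 0 0.2" --pt "0 0 0 0 0 0 0.15" --pt "0 0 0 0 0 0 0.15" --pt "0 0 0 0 0 0 0.15" --pt "0 0 0 0 0 0 0.15" --squeeze 40

```text
clock: 4.2
ee_pos: [0.5462, 0.1498, -0.0085]
orientation: [0.147, 0.989, 0.0, 0.0]
contact_force: [-0.6, 1.2, -0.6]
gripper_width: 0.0245
gripper_force: 39.2
```

```bash
python3 -c "
from h import *
go(.545,.150,.022)
p,d=look('s5',r=(100,200,180,310))
"
```

```text
t 4.2 tcp [546.22  149.804  -8.454] w 24.506221756642194 f 39.22651300672442 [-0.625  1.157 -0.566] q [0.147 0.989 0.    0.   ] zax [ 0.  0. -1.]
need tool mm [  1.2  -0.2 -30.5]
```

View pics/s5.png

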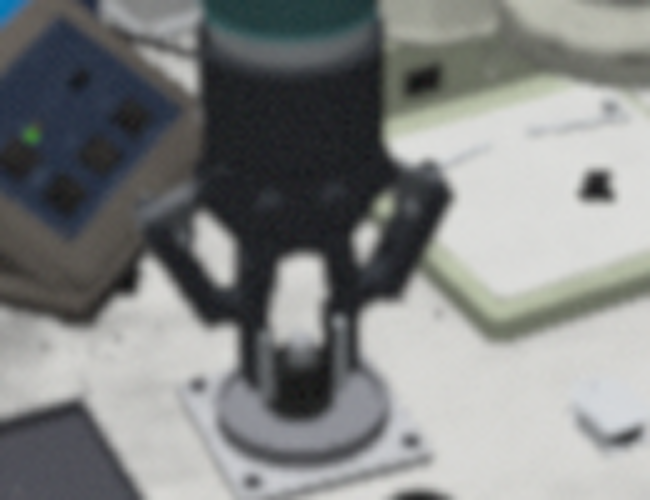

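Small bush gripped at 39 N, with the pads flat on its neck. Now I'll lift it and carry it to the tray.

Emit:
step_arm --pt "0 0 -10 0 0 0 0.15" --pt "0 0 -20 0 0 0 0.15" --pt "0 0 -25 0 0 0 0.15" --pt "0 0 -15 0 0 0 0.15" --pt "4 15 0 0 0 0 0.15" --pt "8 30 0 0 0 0 0.15" --pt "10 35 0 0 0 0 0.15" --pt "8 30 0 0 0 0 0.15"

```text
clock: 4.92
ee_pos: [0.5498, 0.2653, 0.0628]
orientation: [0.147, 0.989, 0.001, 0.001]
contact_force: [-0.1, -0.4, 0.3]
gripper_width: 0.0248
gripper_force: 39.3
```

Emit:
step_arm --pt "4 15 10 0 0 0 0.15" --pt "0 0 20 0 0 0 0.15" --pt "0 0 25 0 0 0 0.15" --pt "0 0 15 0 0 0 0.15" --pt "0 0 0 0 0 0 0.15" --pt "0 0 0 0 0 0 0.15"

```text
clock: 5.42
ee_pos: [0.5486, 0.2785, -0.0096]
orientation: [0.147, 0.989, -0.001, -0.001]
contact_force: [1.2, -0.0, -0.5]
gripper_width: 0.0245
gripper_force: 39.3
```

```bash
python3 -c "
from h import *
go(.55,.28,-.0195)"
```

```text
t 5.42 tcp [548.561 278.46   -9.613] w 24.53970466246462 f 39.34968415182084 [ 1.199 -0.017 -0.47 ] q [ 0.147  0.989 -0.001 -0.001] zax [-0.003 -0.001 -1.   ]
need tool mm [-1.   1.9  9.9]
```

Emit:
step_arm --pt "0 0 5 0 0 0 0.15" --pt "0 0 4 0 0 0 0.15" --pt "0 0 0 0 0 0 0.15" --pt "0 0 0 0 0 0 0.3" --pt "0 0 0 0 0 0 0.6" --pt "0 0 0 0 0 0 0.6" --pt "0 0 0 0 0 0 0.6"

```text
clock: 6.0
ee_pos: [0.5503, 0.2794, -0.0171]
orientation: [0.147, 0.989, 0.0, 0.0]
contact_force: [-0.2, 0.2, -1.1]
gripper_width: 0.0512
gripper_force: 0.0
```

Emit:
step_arm --pt "0 0 -20 0 0 0 0.6" --pt "0 0 -35 0 0 0 0.6" --pt "0 0 -40 0 0 0 0.8" --pt "30 -4 0 0 0 0 1" --pt "37 -5 0 0 0 0 1" --pt "37 -5 0 0 0 0 1" --pt "30 -4 0 0 0 0 1" --pt "10 0 0 0 0 0 1"

```text
clock: 6.67
ee_pos: [0.4015, 0.3031, 0.0769]
orientation: [0.146, 0.989, -0.001, -0.002]
contact_force: [-1.0, 0.6, 0.8]
gripper_width: 0.0854
gripper_force: 0.0
```

Emit:
step_arm --pt "0 0 0 0 0 0 1" --pt "0 0 0 0 0 0 1" --pt "0 0 0 0 0 0 1"

```text
clock: 6.92
ee_pos: [0.4088, 0.3044, 0.078]
orientation: [0.147, 0.989, 0.001, 0.001]
contact_force: [1.0, -0.3, -0.2]
gripper_width: 0.0854
gripper_force: 0.0
```

```bash
python3 -c "
from h import *
go(.407,.304,-.002)
p,d=read_camera('scene');P,u,v=cloud('scene',d)
k=(np.linalg.norm(P[:,:2]-[.55,.28],axis=1)<.035);Q=P[k];print(np.histogram(Q[:,2],np.arange(-.004,.05,.004)))
Q=Q[Q[:,2]>.022];print(len(Q),Q.mean(0),*circ(cv2.convexHull(np.float32(Q[:,:2]))[:,0]))
for sgn in(1,-1):
  k=(np.linalg.norm(P[:,:2]-[.407,.304],axis=1)<.07)&(sgn*(P[:,1]-.304)>.026)&(P[:,2]>.06)&(P[:,2]<.3)
  Q=P[k];i=np.argsort(Q[:,2])[:5];print(np.c_[Q[i],u[k][i],v[k][i]])
"
```

```text
t 6.92 tcp [408.834 304.36   77.985] w 85.35455344348091 f 0.0 [ 0.991 -0.319 -0.238] q [0.147 0.989 0.001 0.001] zax [ 0.002  0.001 -1.   ]
need tool mm [ 1.8 -1.  80. ]
(array([102, 227,  40,  29,  19,  35,  30,  45,  10,   0,   0,   0,   0]), array([-0.004,  0.   ,  0.004,  0.008,  0.012,  0.016,  0.02 ,  0.024,
        0.028,  0.032,  0.036,  0.04 ,  0.044,  0.048]))
74 [0.547 0.282 0.026] [0.548 0.281] 0.012773733889385065
[[  0.411   0.349   0.124 173.    209.   ]
 [  0.413   0.352   0.124 171.    209.   ]
 [  0.412   0.351   0.125 172.    209.   ]
 [  0.411   0.354   0.127 170.    209.   ]
 [  0.411   0.356   0.128 169.    209.   ]]
[[  0.395   0.265   0.122 224.    198.   ]
 [  0.401   0.264   0.124 223.    195.   ]
 [  0.385   0.264   0.125 227.    200.   ]
 [  0.385   0.263   0.125 228.    200.   ]
 [  0.385   0.266   0.126 226.    200.   ]]
```

Emit:
step_arm --pt "2 -1 20 0 0 0 1" --pt "0 0 25 0 0 0 1" --pt "0 0 22 0 0 0 1" --pt "0 0 10 0 0 0 1" --pt "0 0 5 0 0 0 1" --pt "0 0 0 0 0 0 1" --pt "0 0 0 0 0 0 1"

```text
clock: 7.55
ee_pos: [0.4058, 0.3038, -0.0041]
orientation: [0.147, 0.989, 0.0, 0.0]
contact_force: [0.1, -0.6, 0.1]
gripper_width: 0.0858
gripper_force: 0.0
```

Emit:
step_arm --pt "0 0 0 0 0 0 0.6" --pt "0 0 0 0 0 0 0.4" --pt "0 0 0 0 0 0 0.35" --pt "0 0 0 0 0 0 0.35" --pt "0 0 0 0 0 0 0.35" --pt "0 0 0 0 0 0 0.35" --squeeze 45

```text
clock: 8.05
ee_pos: [0.4054, 0.304, -0.0034]
orientation: [0.147, 0.989, 0.001, 0.001]
contact_force: [-1.4, -0.3, 5.6]
gripper_width: 0.0412
gripper_force: 45.4
```

```bash
python3 -c "
from h import *
go(.407,.304,-.002)
p,d=look('s6',r=(150,280,150,290))
"
```

```text
t 8.05 tcp [405.424 304.047  -3.4  ] w 41.160058188144895 f 45.44926146045327 [-1.419 -0.333  5.577] q [0.147 0.989 0.001 0.001] zax [ 0.002  0.001 -1.   ]
need tool mm [-1.5  0.4 -1.4]
```

Emit:
step_arm --pt "0 0 -10 0 0 0 0.35" --pt "0 0 -15 0 0 0 0.35" --pt "0 0 -20 0 0 0 0.35" --pt "0 0 -12 0 0 0 0.35" --pt "-15 -9 0 0 0 0 0.35" --pt "-30 -18 0 0 0 0 0.35" --pt "-30 -18 0 0 0 0 0.35" --pt "-30 -18 0 0 0 0 0.35"

```text
clock: 8.77
ee_pos: [0.4874, 0.212, 0.0532]
orientation: [0.146, 0.989, 0.0, 0.0]
contact_force: [-0.4, 0.9, -1.2]
gripper_width: 0.0414
gripper_force: 46.2
```

Emit:
step_arm --pt "-30 -18 0 0 0 0 0.35" --pt "-30 -17 0 0 0 0 0.35" --pt "-14 -8 0 0 0 0 0.35" --pt "0 0 0 0 0 0 0.35" --pt "0 0 0 0 0 0 0.35" --pt "0 0 0 0 0 0 0.35"

```text
clock: 9.27
ee_pos: [0.5436, 0.1507, 0.0522]
orientation: [0.147, 0.989, 0.0, -0.001]
contact_force: [-0.4, -0.4, -1.0]
gripper_width: 0.0416
gripper_force: 46.3
```

```bash
python3 -c "
from h import *
go(.546,.1497,-.0094)
p,d=look('s6',r=(90,210,180,310))
"
```

```text
t 9.27 tcp [543.642 150.716  52.203] w 41.61326589969802 f 46.258584167808294 [-0.372 -0.373 -0.956] q [ 0.147  0.989  0.    -0.001] zax [-0.002  0.    -1.   ]
need tool mm [-2.7 -0.3 61.6]
```

View pics/s6.png

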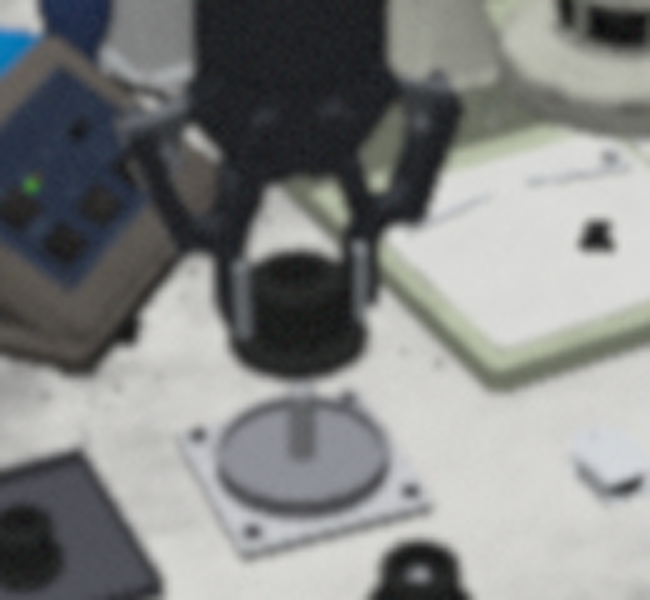

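Held bush centred near crop (298,340), pin at (302,400). I'll shift 3 mm forward, then go down onto the pin while checking the force.

Emit:
step_arm --pt "-2 0 0 0 0 0 0.35" --pt "-1 0 10 0 0 0 0.35" --pt "0 0 10 0 0 0 0.35" --pt "0 0 7 0 0 0 0.35" --pt "0 0 0 0 0 0 0.35" --pt "0 0 0 0 0 0 0.35"

```text
clock: 9.82
ee_pos: [0.5466, 0.1492, 0.0241]
orientation: [0.147, 0.989, -0.0, -0.001]
contact_force: [0.5, 0.7, 0.1]
gripper_width: 0.0413
gripper_force: 46.3
```

```bash
python3 -c "
from h import *
go(.546,.1497,-.0094)"
```

```text
t 9.82 tcp [546.568 149.154  24.058] w 41.3287696396857 f 46.250991728156805 [0.51  0.698 0.089] q [ 0.147  0.989 -0.    -0.001] zax [-0.003 -0.    -1.   ]
need tool mm [ 0.6  0.4 33.5]
```

Emit:
step_arm --pt "0 0 8 0 0 0 0.35" --pt "0 0 8 0 0 0 0.35" --pt "0 0 8 0 0 0 0.35" --pt "0 0 4 0 0 0 0.35" --pt "0 0 3 0 0 0 0.35" --pt "0 0 0 0 0 0 0.35" --pt "0 0 0 0 0 0 0.35"

```text
clock: 10.4
ee_pos: [0.5473, 0.1491, -0.0061]
orientation: [0.147, 0.989, -0.0, -0.001]
contact_force: [-2.2, -0.0, -3.1]
gripper_width: 0.0415
gripper_force: 46.2
```

Emit:
step_arm --pt "0 0 1 0 0 0 0.35" --pt "0 0 0 0 0 0 0.35" --pt "0 0 0 0 0 0 0.35"

```text
clock: 10.65
ee_pos: [0.5474, 0.1492, -0.0066]
orientation: [0.147, 0.989, -0.0, -0.0]
contact_force: [-3.2, -0.3, 0.5]
gripper_width: 0.0411
gripper_force: 46.3
```

Emit:
step_arm --pt "1.5 0 0 0 0 0 0.35" --pt "0 0 1.5 0 0 0 0.35" --pt "0 0 1 0 0 0 0.35" --pt "0 0 0 0 0 0 0.35" --pt "0 0 0 0 0 0 0.35"

```text
clock: 11.07
ee_pos: [0.5471, 0.1496, -0.009]
orientation: [0.147, 0.989, -0.0, 0.0]
contact_force: [-1.1, -0.7, -1.4]
gripper_width: 0.0413
gripper_force: 46.3
```

Emit:
step_arm --pt "0 0 0 0 0 0 0.45" --pt "0 0 0 0 0 0 0.8" --pt "0 0 0 0 0 0 0.9" --pt "0 0 0 0 0 0 0.9" --pt "0 0 -15 0 0 0 0.9" --pt "0 0 -30 0 0 0 0.9" --pt "0 0 -30 0 0 0 0.9" --pt "0 0 -15 0 0 0 0.9"

```text
clock: 11.73
ee_pos: [0.5491, 0.1502, 0.0846]
orientation: [0.147, 0.989, 0.001, 0.003]
contact_force: [0.1, 1.0, 0.4]
gripper_width: 0.0768
gripper_force: 0.0
```

Emit:
step_arm --pt "20 -3 0 0 0 0 0.9" --pt "30 -5 0 0 0 0 0.9" --pt "30 -5 0 0 0 0 0.9" --pt "30 -5 0 0 0 0 0.9" --pt "15 -2 0 0 0 0 0.9" --pt "0 0 0 0 0 0 0.9" --pt "0 0 0 0 0 0 0.9" --pt "0 0 0 0 0 0 0.9"

```text
clock: 12.4
ee_pos: [0.423, 0.1671, 0.0816]
orientation: [0.147, 0.989, 0.0, 0.001]
contact_force: [0.8, 0.0, 0.6]
gripper_width: 0.077
gripper_force: 0.0
```

```bash
python3 -c "
from h import *
go(.422,.167,-.0035)
p,d=read_camera('scene');P,u,v=cloud('scene',d)
k=(np.linalg.norm(P[:,:2]-[.546,.15],axis=1)<.036);Q=P[k];print(np.histogram(Q[:,2],np.arange(0,.07,.004))[0]);Q=Q[(Q[:,2]>.043)&(Q[:,2]<.06)];print(len(Q),np.median(Q,0))
k=(np.linalg.norm(P[:,:2]-[.422,.167],axis=1)<.036);Q=P[k];print(np.histogram(Q[:,2],np.arange(0,.07,.004))[0])
k=(np.linalg.norm(P[:,:2]-[.407,.305],axis=1)<.02);Q=P[k];Q=Q[Q[:,2]>.03];print('pin',len(Q),Q.mean(0),Q[:,2].max())"
```

```text
t 12.4 tcp [422.993 167.124  81.579] w 77.01046788765973 f 0.0 [0.798 0.034 0.598] q [0.147 0.989 0.    0.001] zax [ 0.003  0.001 -1.   ]
need tool mm [ 1.1 -0.5 85.1]
[  0   0   7  68 110 118  29  27  26  22  20  48  28   0   0   0   0]
82 [0.541 0.162 0.047]
[ 38 180  71  34  63  43 105  24  30  36  47  49  81   2   0   0   0]
pin 65 [0.403 0.307 0.04 ] 0.04867288688641158
```

Emit:
step_arm --pt "1 0 20 0 0 0 0.9" --pt "0 0 25 0 0 0 0.9" --pt "0 0 25 0 0 0 0.9" --pt "0 0 10 0 0 0 0.9" --pt "0 0 5 0 0 0 0.9" --pt "0 0 0 0 0 0 0.9" --pt "0 0 0 0 0 0 0.9"

```text
clock: 13.03
ee_pos: [0.4214, 0.1673, -0.0035]
orientation: [0.147, 0.989, 0.0, 0.001]
contact_force: [-0.1, -0.6, -0.1]
gripper_width: 0.0767
gripper_force: 0.0
```

Emit:
step_arm --pt "0 0 0 0 0 0 0.5" --pt "0 0 0 0 0 0 0.3" --pt "0 0 0 0 0 0 0.25" --pt "0 0 0 0 0 0 0.25" --pt "0 0 0 0 0 0 0.25" --pt "0 0 0 0 0 0 0.25" --pt "0 0 0 0 0 0 0.25"

```text
clock: 13.62
ee_pos: [0.4211, 0.1673, -0.0029]
orientation: [0.147, 0.989, 0.0, 0.001]
contact_force: [-0.9, -0.3, 5.0]
gripper_width: 0.0325
gripper_force: 44.3
```

```bash
python3 -c "
from h import *
go(.407,.3047,.05)"
```

```text
t 13.62 tcp [421.105 167.315  -2.929] w 32.52708478873266 f 44.30310599505901 [-0.923 -0.333  4.979] q [0.147 0.989 0.    0.001] zax [ 0.002  0.    -1.   ]
need tool mm [ 53.3 127.4 -52.9]
```

Emit:
step_arm --pt "0 0 -10 0 0 0 0.25" --pt "0 0 -15 0 0 0 0.25" --pt "0 0 -20 0 0 0 0.25" --pt "0 0 -11 0 0 0 0.25" --pt "7 17 0 0 0 0 0.25" --pt "14 32 0 0 0 0 0.25" --pt "14 32 0 0 0 0 0.25" --pt "13 31 0 0 0 0 0.25"

```text
clock: 14.28
ee_pos: [0.4067, 0.2896, 0.053]
orientation: [0.147, 0.989, 0.0, 0.0]
contact_force: [0.8, 0.7, -0.1]
gripper_width: 0.0319
gripper_force: 45.1
```

Emit:
step_arm --pt "6 15 0 0 0 0 0.25" --pt "0 0 0 0 0 0 0.25" --pt "0 0 0 0 0 0 0.25" --pt "0 0 0 0 0 0 0.25"

```text
clock: 14.62
ee_pos: [0.405, 0.3036, 0.0521]
orientation: [0.147, 0.989, -0.0, -0.0]
contact_force: [0.1, 0.7, -1.4]
gripper_width: 0.0328
gripper_force: 45.1
```

```bash
python3 -c "
from h import *
go(.406,.3047,.025)
p,d=look('s7',r=(170,280,150,270))"
```

```text
t 14.62 tcp [405.04  303.628  52.07 ] w 32.76921276252115 f 45.113523937761784 [ 0.095  0.722 -1.41 ] q [ 0.147  0.989 -0.    -0.   ] zax [-0.    -0.001 -1.   ]
need tool mm [-0.6  1.3 27.1]
```

View pics/s7.png

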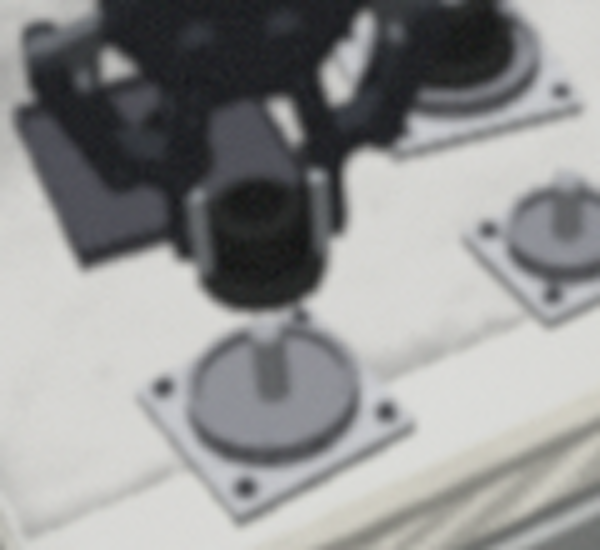

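Bush bottom at crop (262,290); the pin line runs from (273,395) to (267,320) and extrapolates to about 263, so they're aligned.

Emit:
step_arm --pt "0 1 0 0 0 0 0.25" --pt "0 0 10 0 0 0 0.25" --pt "0 0 10 0 0 0 0.25" --pt "0 0 9 0 0 0 0.25" --pt "0 0 0 0 0 0 0.25" --pt "0 0 0 0 0 0 0.25"

```text
clock: 15.17
ee_pos: [0.4044, 0.3043, 0.0214]
orientation: [0.147, 0.989, -0.001, -0.001]
contact_force: [0.7, -0.1, 0.0]
gripper_width: 0.0328
gripper_force: 45.1
```

Emit:
step_arm --pt "0 0 8 0 0 0 0.25" --pt "0 0 8 0 0 0 0.25" --pt "0 0 6 0 0 0 0.25" --pt "0 0 4 0 0 0 0.25" --pt "0 0 3 0 0 0 0.25" --pt "0 0 0 0 0 0 0.25" --pt "0 0 0 0 0 0 0.25"

```text
clock: 15.75
ee_pos: [0.4056, 0.3052, -0.0062]
orientation: [0.147, 0.989, -0.0, -0.0]
contact_force: [1.1, 0.0, -0.5]
gripper_width: 0.032
gripper_force: 45.1
```

Emit:
step_arm --pt "0 0 1.5 0 0 0 0.25" --pt "0 0 1.2 0 0 0 0.25" --pt "0 0 0 0 0 0 0.25" --pt "0 0 0 0 0 0 0.25"

```text
clock: 16.08
ee_pos: [0.4058, 0.3053, -0.0087]
orientation: [0.147, 0.989, 0.0, 0.0]
contact_force: [0.8, 0.3, -0.9]
gripper_width: 0.0319
gripper_force: 45.1
```

Emit:
step_arm --pt "0 0 0 0 0 0 0.4" --pt "0 0 0 0 0 0 0.7" --pt "0 0 0 0 0 0 0.7" --pt "0 0 0 0 0 0 0.7" --pt "0 0 -15 0 0 0 0.7" --pt "0 0 -30 0 0 0 0.7" --pt "0 0 -30 0 0 0 0.7" --pt "0 0 -10 0 0 0 0.7"

```text
clock: 16.75
ee_pos: [0.4084, 0.3069, 0.0803]
orientation: [0.147, 0.989, 0.002, 0.003]
contact_force: [0.8, 1.1, 0.2]
gripper_width: 0.0598
gripper_force: 0.0
```

Emit:
step_arm --pt "-20 2 0 0 0 0 0.7" --pt "-35 4 0 0 0 0 0.7" --pt "-36 4 0 0 0 0 0.7" --pt "-35 4 0 0 0 0 0.7" --pt "-20 3 0 0 0 0 0.7" --pt "0 0 0 0 0 0 0.7" --pt "0 0 0 0 0 0 0.7" --pt "0 0 0 0 0 0 0.7"

```text
clock: 17.42
ee_pos: [0.5491, 0.2789, 0.0754]
orientation: [0.147, 0.989, -0.0, -0.001]
contact_force: [-0.6, 0.2, 0.0]
gripper_width: 0.0594
gripper_force: 0.0
```

```bash
python3 -c "
from h import *
go(.5503,.2794,-.0180)
p,d=read_camera('scene');P,u,v=cloud('scene',d)
for c in [(.407,.305),(.546,.15)]:
  k=(np.linalg.norm(P[:,:2]-c,axis=1)<.036);Q=P[k];print(np.histogram(Q[:,2],np.arange(0,.07,.004))[0])
k=(np.linalg.norm(P[:,:2]-[.55,.28],axis=1)<.035)&(P[:,2]<.05);Q=P[k];Q=Q[Q[:,2]>.022];print(len(Q),Q.mean(0),*circ(cv2.convexHull(np.float32(Q[:,:2]))[:,0]))
"
```

```text
t 17.42 tcp [549.066 278.869  75.442] w 59.431742337179095 f 0.0 [-0.58   0.154  0.03 ] q [ 0.147  0.989 -0.    -0.001] zax [-0.002 -0.001 -1.   ]
need tool mm [-1.2  1.  93.4]
[  0 137  69 134 275  80  30  29  33  49  94  74   1   0   0   0   0]
[  0   0  17  55 106 112  29  29  28  33  40 101  64   2   0   0   0]
69 [0.547 0.282 0.026] [0.549 0.281] 0.012621779761116735
```

Emit:
step_arm --pt "-1 1 20 0 0 0 0.7" --pt "0 0 25 0 0 0 0.7" --pt "0 0 25 0 0 0 0.6" --pt "0 0 15 0 0 0 0.6" --pt "0 0 7 0 0 0 0.6" --pt "0 0 1 0 0 0 0.6" --pt "0 0 0 0 0 0 0.6" --pt "0 0 0 0 0 0 0.6" --squeeze 40

```text
clock: 18.13
ee_pos: [0.5523, 0.2804, -0.0154]
orientation: [0.147, 0.989, 0.001, 0.001]
contact_force: [-0.2, 0.0, 0.6]
gripper_width: 0.0513
gripper_force: 0.0
```

Emit:
step_arm --pt "0 0 0 0 0 0 0.3" --pt "0 0 0 0 0 0 0.15" --pt "0 0 0 0 0 0 0.15" --pt "0 0 0 0 0 0 0.15" --pt "0 0 0 0 0 0 0.15" --pt "0 0 0 0 0 0 0.15"

```text
clock: 18.63
ee_pos: [0.5529, 0.2804, -0.0152]
orientation: [0.147, 0.989, 0.001, 0.001]
contact_force: [-0.7, 0.4, 6.5]
gripper_width: 0.0242
gripper_force: 39.7
```

```bash
python3 -c "
from h import *
go(.423,.1677,.04)"
```

```text
t 18.63 tcp [552.916 280.354 -15.181] w 24.22202561557805 f 39.74216458154842 [-0.654  0.428  6.487] q [0.147 0.989 0.001 0.001] zax [ 0.002  0.001 -1.   ]
need tool mm [  91.5 -145.4  -55.6]
```

Emit:
step_arm --pt "0 0 -10 0 0 0 0.15" --pt "0 0 -20 0 0 0 0.15" --pt "0 0 -20 0 0 0 0.15" --pt "0 0 -15 0 0 0 0.15" --pt "9 -15 0 0 0 0 0.15" --pt "18 -29 0 0 0 0 0.15" --pt "18 -29 0 0 0 0 0.15" --pt "18 -29 0 0 0 0 0.15"

```text
clock: 19.3
ee_pos: [0.4607, 0.1998, 0.0486]
orientation: [0.147, 0.989, -0.0, 0.0]
contact_force: [0.2, -1.2, 0.5]
gripper_width: 0.0243
gripper_force: 39.4
```

Emit:
step_arm --pt "17 -28 0 0 0 0 0.15" --pt "9 -15 0 0 0 0 0.15" --pt "0 0 0 0 0 0 0.15" --pt "0 0 0 0 0 0 0.15" --pt "0 0 0 0 0 0 0.15"

```text
clock: 19.72
ee_pos: [0.4257, 0.1674, 0.0489]
orientation: [0.147, 0.989, 0.001, 0.001]
contact_force: [0.1, -0.2, -0.3]
gripper_width: 0.0242
gripper_force: 39.4
```

```bash
python3 -c "
from h import *
go(.4255,.167,.018)
p,d=look('s8',r=(140,250,200,310))"
```

```text
t 19.72 tcp [425.684 167.359  48.941] w 24.219537649754074 f 39.448654935113154 [ 0.05  -0.158 -0.297] q [0.147 0.989 0.001 0.001] zax [ 0.002  0.001 -1.   ]
need tool mm [ 0.1 -0.4 30.9]
```

View pics/s8.png

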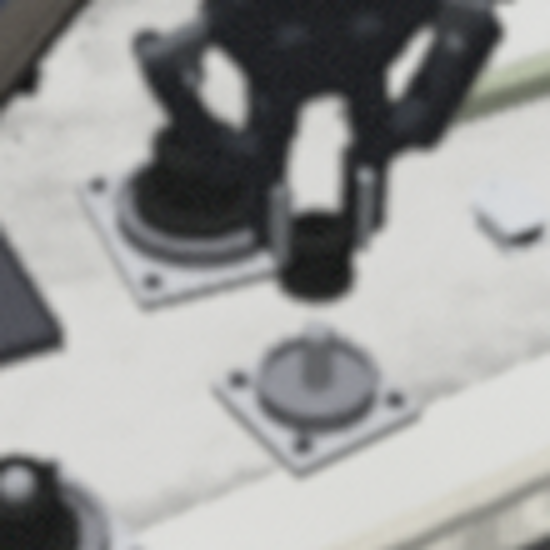

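```bash
python3 -c "
from h import *
for z in(.064,.066,.068):print(plane('scene',[(263,199.8)],z)[0,:2]+.016*np.array([.842,-.539]))
p,d=read_camera('scene');P,u,v=cloud('scene',d)
k=(abs(P[:,0]-.424)<.03)&(abs(P[:,1]-.168)<.017)&(P[:,2]>.055)&(P[:,2]<.12)&(u>254)&(u<273)&(v>180);Q=P[k];print(np.c_[Q,u[k],v[k]][np.argsort(v[k])][::-1][:25])"
```

```text
[0.427 0.166]
[0.425 0.167]
[0.423 0.168]
[[  0.408   0.171   0.066 266.    200.   ]
 [  0.409   0.173   0.066 265.    200.   ]
 [  0.408   0.175   0.068 264.    200.   ]
 [  0.411   0.176   0.066 263.    200.   ]
 [  0.41    0.179   0.068 262.    200.   ]
 [  0.411   0.18    0.068 261.    200.   ]
 [  0.416   0.18    0.065 260.    200.   ]
 [  0.414   0.183   0.067 259.    200.   ]
 [  0.417   0.183   0.065 258.    200.   ]
 [  0.408   0.167   0.067 268.    199.   ]
 [  0.409   0.168   0.067 267.    199.   ]
 [  0.408   0.171   0.069 266.    199.   ]
 [  0.409   0.173   0.069 265.    199.   ]
 [  0.409   0.175   0.07  264.    199.   ]
 [  0.409   0.177   0.071 263.    199.   ]
 [  0.411   0.178   0.069 262.    199.   ]
 [  0.413   0.179   0.068 261.    199.   ]
 [  0.414   0.181   0.068 260.    199.   ]
 [  0.415   0.182   0.068 259.    199.   ]
 [  0.415   0.184   0.069 258.    199.   ]
 [  0.42    0.184   0.066 257.    199.   ]
 [  0.41    0.163   0.067 269.    198.   ]
 [  0.409   0.166   0.069 268.    198.   ]
 [  0.408   0.169   0.071 267.    198.   ]
 [  0.407   0.172   0.072 266.    198.   ]]
```

Emit:
step_arm --pt "0.5 0 8 0 0 0 0.15" --pt "0 0 10 0 0 0 0.15" --pt "0 0 8 0 0 0 0.15" --pt "0 0 5 0 0 0 0.15" --pt "0 0 0 0 0 0 0.15" --pt "0 0 0 0 0 0 0.15"

```text
clock: 20.32
ee_pos: [0.423, 0.1669, 0.0163]
orientation: [0.147, 0.989, -0.0, -0.001]
contact_force: [0.3, 0.5, -0.2]
gripper_width: 0.0243
gripper_force: 39.4
```

Emit:
step_arm --pt "-1 0 6 0 0 0 0.15" --pt "0 0 5 0 0 0 0.15" --pt "0 0 4 0 0 0 0.15" --pt "0 0 2 0 0 0 0.15" --pt "0 0 0 0 0 0 0.15" --pt "0 0 0 0 0 0 0.15"

```text
clock: 20.82
ee_pos: [0.4246, 0.1667, 0.0001]
orientation: [0.147, 0.989, -0.0, -0.0]
contact_force: [-0.1, 0.4, 0.4]
gripper_width: 0.0245
gripper_force: 39.4
```

Emit:
step_arm --pt "0 0 2 0 0 0 0.15" --pt "0 0 0.8 0 0 0 0.15" --pt "0 0 0 0 0 0 0.15" --pt "0 0 0 0 0 0 0.15"

```text
clock: 21.15
ee_pos: [0.4248, 0.1668, -0.0026]
orientation: [0.147, 0.989, -0.0, 0.0]
contact_force: [0.3, 0.7, -0.6]
gripper_width: 0.0244
gripper_force: 39.4
```

Release, rise, and move clear toward +y so both cameras see the nests.

Emit:
step_arm --pt "0 0 0 0 0 0 0.3" --pt "0 0 0 0 0 0 0.6" --pt "0 0 0 0 0 0 0.6" --pt "0 0 0 0 0 0 0.6" --pt "0 0 -15 0 0 0 0.6" --pt "0 0 -30 0 0 0 0.6" --pt "0 0 -40 0 0 0 0.6" --pt "0 0 -40 0 0 0 0.6"

```text
clock: 21.82
ee_pos: [0.4233, 0.1664, 0.1229]
orientation: [0.147, 0.989, -0.001, -0.001]
contact_force: [0.5, 0.4, -0.3]
gripper_width: 0.0513
gripper_force: 0.0
```

Emit:
step_arm --pt "0 0 -30 0 0 0 0.6" --pt "20 30 -10 0 0 0 0.6" --pt "20 35 0 0 0 0 0.6" --pt "20 35 0 0 0 0 0.6" --pt "20 35 0 0 0 0 0.6" --pt "20 35 0 0 0 0 0.6" --pt "20 35 0 0 0 0 0.6" --pt "20 35 0 0 0 0 0.6"

```text
clock: 22.48
ee_pos: [0.3596, 0.439, 0.1625]
orientation: [0.147, 0.989, 0.0, 0.0]
contact_force: [0.8, 0.0, 1.2]
gripper_width: 0.0515
gripper_force: 0.0
```

Emit:
step_arm --pt "15 35 0 0 0 0 0.6" --pt "15 35 0 0 0 0 0.6" --pt "15 35 0 0 0 0 0.6" --pt "5 35 0 0 0 0 0.6" --pt "5 30 0 0 0 0 0.6" --pt "0 0 0 0 0 0 0.6" --pt "0 0 0 0 0 0 0.6"

```text
clock: 23.07
ee_pos: [0.357, 0.6168, 0.1613]
orientation: [0.146, 0.989, -0.001, -0.0]
contact_force: [-0.8, -1.6, -0.0]
gripper_width: 0.0515
gripper_force: 0.0
```

```bash
python3 -c "
from h import *
go(.18,.6,.2)
for n in('top','scene'):
  p,d=read_camera(n);P,u,v=cloud(n,d);cv2.imwrite(f'pics/{n}9.png',p);g=cv2.cvtColor(p,6)[v,u]
  for k,c,a in [('L',(.5465,.1495),.045),('M',(.4072,.3047),.041),('S',(.4235,.1677),.037)]:
    m=np.linalg.norm(P[:,:2]-c,axis=1)<.036;Q=P[m];print(n,k,np.histogram(Q[:,2],np.arange(0,.06,.003))[0])
    T=P[m&(P[:,2]>a)&(g<95)];print('  top z',np.median(T[:,2]),np.percentile(T[:,2],95),'c',*circ(cv2.convexHull(np.float32(T[:,:2]))[:,0]))
p=np.hstack([cv2.resize(cv2.imread('pics/scene9.png')[150:275,145:290],(400,345),interpolation=2),cv2.resize(cv2.imread('pics/top9.png')[115:250,170:300],(400,345),interpolation=2)]);cv2.imwrite('pics/f.png',p)"
```

```text
t 23.07 tcp [356.957 616.789 161.281] w 51.477414045034756 f 0.0 [-0.777 -1.629 -0.047] q [ 0.146  0.989 -0.001 -0.   ] zax [-0.001 -0.001 -1.   ]
need tool mm [164.6 -67.3 -38.6]
top L [  0   0   0  55 126  83 181 127  15  12  15  14   9  16  22  99 132  15
   0]
  top z 0.04822568820678513 0.0508837186491368 c [0.546 0.15 ] 0.01974888508994925
top M [  1  37 137  67 122 112 218  63   6  12  11   9   9  15  75  54  10   0
   0]
  top z 0.04472470545476159 0.047238228218803746 c [0.409 0.305] 0.015510205003890465
top S [ 27  74 215 106 108  58 128  13   6   4   1   4  26  43  21   1   0   0
   0]
  top z 0.03938675897137811 0.04242479452017796 c [0.423 0.168] 0.012101093617318303
scene L [  0   0   0   4  52  53 129  63  16  17  29  20  24  28  35  82  66   4
   0]
  top z 0.0476703859415587 0.04938390072343185 c [0.543 0.152] 0.018462436005391873
scene M [  0  38 102  61 118 123 202  44  20  21  26  29  29  44 106  32   2   0
   0]
  top z 0.04356398871684142 0.04543673651117099 c [0.403 0.307] 0.014615999828016783
scene S [ 22  78 143  54  60  78  96  14  12  20  17  24  29  43  12   0   0   0
   0]
  top z 0.03930034313109154 0.04136875278440764 c [0.42  0.171] 0.011177832310575005
```

View pics/f.png

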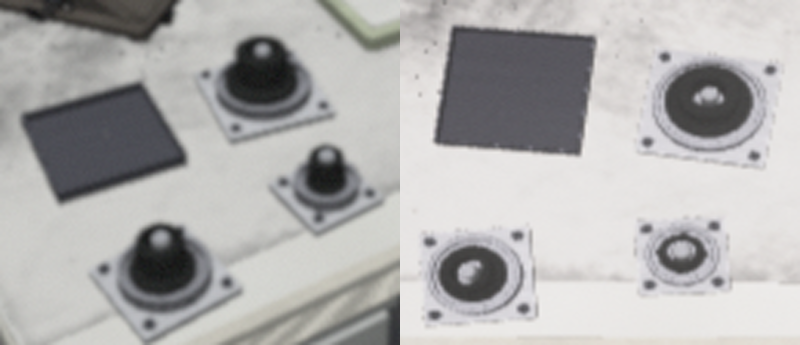

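All three bushes are home, each inside its own cup over the pin. Their tops measure about 48, 45 and 39 mm, which fits 50, 46 and 42 with the depth bias of about −2 mm seen at the start.

```bash
python3 -c "
from bench import *
print(workorder.hand_in())"
```

```text
the job is handed in; nothing more can be done
None
```

I moved the large, medium and small bushes to their own nests; both cameras show each one over its pin and fully down in the cup. I handed the job in at about 23 s, without disturbing the bur block or the loupe.

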